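# Zero the force gauge and hold the probe on a rubber test pad

## Task

First turn the gauge's zero knob until its red pointer stands on the red zero mark, and let go of it. Then lift the orange hand probe out of its holder and press its tip lightly, about 4 N so that the spring plate sinks about half-way (10 of its 20 mm), on the yellow spot of the sloping rubber pad, with the probe square to the pad's face, touching the pad with nothing but the probe. Finish while still holding the probe there, pressed and still; never press the plate hard or down to its stop, and leave the other things on the bench alone.

Things in the scene. Friction and masses are not known exactly. Their poses are not given: they have to be found in the camera images.
- zero_knob (a joint): turn of the gauge's zero knob about its vertical axis, rad: 0 = its red pointer stands on the red zero mark; grows anticlockwise seen from above. It starts somewhere from 0.6 to 1.35, so it must be turned clockwise seen from above. It turns lightly (about 0.05 N m of friction), stays where it is left and has stops at -1.7 and 1.7
- knob_grip (a point): zero knob: a black upright bar 60 mm long, 14 mm wide and 31 mm high (a red line on its top marks the pointer end) on a white round dial. This point is on the turning axis, 22 mm above the dial face (13 mm below the bar's top). Its x axis lies along the bar, the pointer end is at -x; its y axis crosses the 14 mm width; z is up. The axes turn with the knob. Beside it on the gauge, 150 mm away, is the sloping plate, whose pad reaches about 30 mm higher than this point
- zero_mark (a point): red zero mark on the white dial, 45 mm from the knob's axis; the dial face at its height. The dial is 108 mm across; its other marks are short and black
- plate (a joint): how far the gauge's spring plate has been pressed down along its own slope's normal, m: 0 = up, 0.020 = against its stop. The force is about 0.5 N + 400 N/m times this value (about 4.5 N at 0.010). The plate carries the round black rubber test pad, which goes down with it
- spot (a point): centre of the yellow spot (24 mm across) on the upper face of the round black rubber test pad (90 mm across, 22 mm thick) fixed on the gauge's spring plate. The face slopes by 20 degrees (0.35 rad), falling towards the gauge's front, which is the robot's side. z axis of this point = outward normal of the face, x axis = from the pad's centre to the spot, which is 22 mm off the centre. The pad does not turn under light pressure
- gauge: blue and grey force gauge fixed on the table, footprint 170 (x) by 280 mm (y), about 130 mm high at most; origin under its middle on the table; its front faces its own -x. Sloping plate with pad on its +y half, dial with knob on its -y half
- probe_grip (a point): hand probe standing upright in its holder: steel nose below, then a black flange 36 mm across, then a square orange grip 24 x 24 mm and 74 mm tall, with a small steel button (5 mm) on top. This point is on its axis, 37 mm above the lower end of the orange grip and 37 mm below its upper end, and 90 mm above the tip. x and y axes are square to the grip's flat sides; z runs along the axis away from the tip. 160 g
- probe_tip (a point): the probe's blunt steel tip (8 mm across), its lowest point; same axes as probe_grip. The steel nose is 16 mm across and hangs 45 mm deep in the holder
- holder: grey holder block fixed on the table, 70 x 70 mm and 55 mm high on a thin 100 x 100 mm foot, with a 20 mm hole in which the probe stands; the probe's flange rests on its top. Origin under its middle, on the table. The probe lifts out straight up, by 50 mm or more
- spare_pad: plain black rubber test pad without a spot, a disc 90 mm across and 22 mm thick, lying loose on the table; a bystander, to be left alone
- fitting: small brass fitting standing on the table, 28 mm across, 45 mm tall; a bystander, to be left alone
- wrench: steel wrench lying flat at the left side; a bystander, to be left alone
- spray_can: spray can, 56 mm across, 170 mm tall; a bystander, to be left alone
- grease_jar: jar with a red cap, 64 mm across, 70 mm tall; a bystander, to be left alone
- seal: black rubber ring seal, 70 mm across, 12 mm thick; a bystander, to be left alone

How it is judged:
On the way, in this order (a step that is already met when the one before it is completed fails the run):
1. the zero knob's pointer stands on the zero mark (within 0.12 rad) and the knob is let go (value of joint zero_knob between -0.12 and 0.12 rad and contact force between each of the arm, the fingers and zero_knob below 0.1 N), for 0.2 s.
2. the probe, held in the fingers, is lifted out of its holder (z of probe_tip in the frame of holder above 0.056 m and contact force between the fingers and probe above 1 N), for 0.1 s.
3. the probe's tip is held on the spot, square to the face, at light force (distance between probe_tip and spot below 0.01 m and angle between the z axis of probe_grip and the z axis of spot, either way round below 0.15 rad and z of probe_grip in the frame of spot above 0.05 m and value of joint plate between 0.004 and 0.016 m and contact force between probe and pad between 1 and 10 N and contact force between the fingers and probe above 1 N), for 0.5 s.
At the end, for the whole second after the job is handed in: Probe gripped in the fingers and still, tip within 10 mm of the spot, axis within 0.15 rad of the pad face's normal, plate 4 to 16 mm down (1 to 10 N on the pad), robot itself not touching the gauge, zero knob within 0.12 rad of zero (all of step 3 and value of joint zero_knob between -0.12 and 0.12 rad and contact force between probe and holder below 0.1 N and contact force between each of the arm, the fingers and gauge below 0.1 N and linear speed of probe below 0.01 m/s and angular speed of probe below 0.1 rad/s); the arm keeps its last pose, push and grip.
It fails at once if the plate is pressed hard: down to its stop, or with more than 20 N (value of joint plate above 0.019 m or contact force between probe and pad above 20 N).
It fails at once if the robot itself touches the pad or the plate (contact force between any of the arm, the fingers and plate above 0.5 N).
It fails at once if a bystander is moved by more than 30 mm (distance of any of spare_pad, fitting, wrench, spray_can, grease_jar, seal from where it was at the start of the episode above 0.03 m).
It also fails if it takes over 58 s, if anything falls off the work surface, if the arm or the gripper's body presses on something with over 40 N, if the wrist force passes 120 N, or if a joint passes its speed limit or range.

## Robot

A 6-joint arm with a two-finger parallel gripper is mounted at the origin on the work surface. World frame = base frame: x ahead of the robot, y to its left, z up, the work surface at z = 0. Lengths are in m, angles in rad, forces in N, time in s.
With the tool pointing down it reaches from about 0.325 to 0.85 m from the base axis. Payload 15.5 kg.
Tool frame: the origin (TCP) lies between the finger pads; the fingertips stand 14 mm ahead of it and the grasp point (between the pads) lies 5 mm behind it; z points along the fingers, y is the line along which they close (so a half turn about z gives the same grasp; the last joint's range is limited). The gripper opens to 91 mm and grips with 3 to 60 N. Pads are 32 mm wide; open, the fingers measure 118 mm over their backs; the gripper's body (76 mm by 178 mm) begins 60 mm behind the grasp point.
Start: joints at [1.115, 0.494, 1.345, -0, 1.302, -0.096], TCP at [0.221, 0.585, 0.228] pointing down, gripper open.
Joint ranges: [-2.91, 2.91], [-0.82, 2.16], [0.22, 2.67], [-1.22, 4.37], [0.12, 2.79], [-3.08, 3.08]. Speed limits (rad/s): [1.89, 1.89, 2.57, 3.01, 3.01, 3.01].

## Interface

Orientations are given as a unit quaternion [x, y, z, w].
In Python, from rig import ctrl gives the robot as it stands.
- The arm moves only by the shell command python3 -m pendant 'ROWS' [FORCE]. ROWS is JSON, a list of rows, each a list of 7 numbers: the shift along the world's x, y, z as a fraction of full scale, then the turn, a rotation vector about the world's x, y, z as a fraction of full scale, then the opening, from 0 (shut) to 1 (fully open). In form: [[dx, dy, dz, ax, ay, az, hand], ...]. A call has exactly 5 rows; each row shifts and turns the commanded pose from where the row before left it; what a row does not reach is not made up. Full scale, the value 1, is 0.15 m for a shift and pi/4 rad for a turn. A row lasts 1/12 s, in which the tool goes at most 41.7 mm and 7.16 degrees, less where a joint would pass 70% of its speed; a pose out of reach is approached as far as the arm can. A call with a number of a shift or a turn outside -1 to 1 is refused whole. A call with a gripper value outside its range is refused whole. The fingers move at their own pace and stop on an object; FORCE is the grip in N (left out, the last holds). Time passes only in rows, so rows that do not move let the fingers close, or fill a call up. It gives the time, the measured TCP pose, the force, the opening and the grip force at its end, in the units of the state.
- ctrl.state(): the state, without advancing time (a new reading comes with each control period).
- ctrl.capture(name): name is "scene" or "top" or "wrist"; returns a dict with "pixels" (384x512x3 uint8, red, green, blue), "camera_matrix" (3x3 intrinsics, pixels), "k1" (the pictures are not rectified: a ray, as slopes to the right and down, at radius r is drawn at 1 + k1 r^2 times it, then the intrinsics apply), "R" (3x3) and "t" (3): a world point X has camera coordinates R X + t; the wrist camera has in their place "tool_from_camera" (4x4, takes a point from camera to tool coordinates, whose origin is the TCP and whose axes are the flange's). Camera axes: x right, y down, z forward; pixel columns grow to the right and rows downward; lengths in m; the calibration is good to about 2 mm. A picture is of the moment at which its call begins: read the wrist's pose just before it. There is no depth.
- ctrl.finish_job(): hands the job in; it is judged then, once.
The state is a dict: "t": time; "q": joint angles; "dq": joint speeds; "joint_torque": joint torques, N m; "position": TCP position; "ee_rot": TCP orientation; "force": force on the tool from outside, world axes, zero at the start; "wrist_torque": the same for the moment, N m; "finger_gap": finger opening in m; "finger_force": force on a finger pad.
Only numpy, scipy, OpenCV 4.12 (cv2) and the standard library are available. Lean on these libraries where they do the work, as an engineer would, in place of code of your own. Each camera call takes 0.05 s, during which the arm holds its last target. There are 200 camera calls.

## Working session

There is one attempt and no reset: what is moved stays moved. The work goes in short steps, Python scripts to look and compute and a shell command to move; the robot and the scene stay as the last step left them, time stands still between calls to the robot, and variables do not carry over. Pictures are saved under pics/ and viewed, at most 10 in all, crops included, and the job is handed in when it is done.

```bash
ls; mkdir -p pics; cat > h.py <<'E'
import numpy as np, cv2
from rig import ctrl
from scipy.spatial.transform import Rotation as Ro
def snap(name,fn=None,crop=None,scale=1):
    s=ctrl.state(); c=ctrl.capture(name); im=np.array(c["pixels"])[:,:,::-1].copy()
    if fn:
        v=im
        if crop: x0,y0,x1,y1=crop; v=im[y0:y1,x0:x1]
        if scale!=1: v=cv2.resize(v,None,fx=scale,fy=scale,interpolation=cv2.INTER_CUBIC)
        cv2.imwrite("pics/"+fn,v)
    if "R" in c: R=np.array(c["R"]);t=np.array(c["t"])
    else:
        T=np.eye(4);T[:3,:3]=Ro.from_quat(s["ee_rot"]).as_matrix();T[:3,3]=s["position"]
        M=np.linalg.inv(T@np.array(c["tool_from_camera"]));R=M[:3,:3];t=M[:3,3]
    return dict(im=im,K=np.array(c["camera_matrix"]),k1=c["k1"],R=R,t=t)
def ray(c,u,v):
    K=c["K"];d=np.array([(u-K[0,2])/K[0,0],(v-K[1,2])/K[1,1]]);x=d.copy()
    for _ in range(20): x=d/(1+c["k1"]*(x@x))
    r=c["R"].T@np.array([x[0],x[1],1]);return -c["R"].T@c["t"],r/np.linalg.norm(r)
def atz(c,u,v,z):
    o,r=ray(c,u,v);return o+r*(z-o[2])/r[2]
def proj(c,X):
    p=c["R"]@np.array(X)+c["t"];x=p[:2]/p[2];x=x*(1+c["k1"]*(x@x));return c["K"][:2,:2]@x+c["K"][:2,2]
def tri(obs):
    A=np.zeros((3,3));b=np.zeros(3);L=[]
    for c,u,v in obs:
        o,r=ray(c,u,v);P=np.eye(3)-np.outer(r,r);A+=P;b+=P@o;L.append((P,o))
    X=np.linalg.solve(A,b);return X,[np.linalg.norm(P@(X-o)) for P,o in L]
def save(fn,c): np.save("pics/"+fn,c,allow_pickle=True)
def load(fn): return np.load("pics/"+fn+".npy",allow_pickle=True).item()
E
python3 - <<'E'
from h import *
for n in ("scene","top"):
    c=snap(n,n+"0.png",scale=1.5);save(n,c);print(n,-c["R"].T@c["t"],c["K"][0,0],c["k1"])
print(ctrl.state())
E
```

```text
pics
scene [ 1.4107355  -0.16341155  0.76863898] 369.591186657655 -0.062389123572226445
top [0.37898022 0.00984311 1.29995508] 401.1508890115956 -0.11400212286434645
{'t': 0.1, 'q': array([ 1.11449364e+00,  4.94145015e-01,  1.34603035e+00,  3.61675221e-05,
        1.30252587e+00, -9.54883565e-02]), 'dq': array([ 0.00013732,  0.00109168, -0.00029337, -0.00142923, -0.00108747,
        0.00156297]), 'joint_torque': array([ 1.10349072e-05, -8.80244422e+01, -3.82546771e+01,  7.07301241e-02,
        4.83943219e-02, -8.65291940e-05]), 'position': array([0.2204874 , 0.58448002, 0.22739614]), 'ee_rot': array([ 1.79434841e-01,  9.83769704e-01, -5.28579904e-04, -1.67768763e-04]), 'force': array([-0.20244819, -0.37950774, -0.568546  ]), 'wrist_torque': array([-0.00656761, -0.01546231, -0.03033724]), 'finger_force': 0.0, 'finger_gap': 0.09116325775526832}
```

View pics/scene0.png

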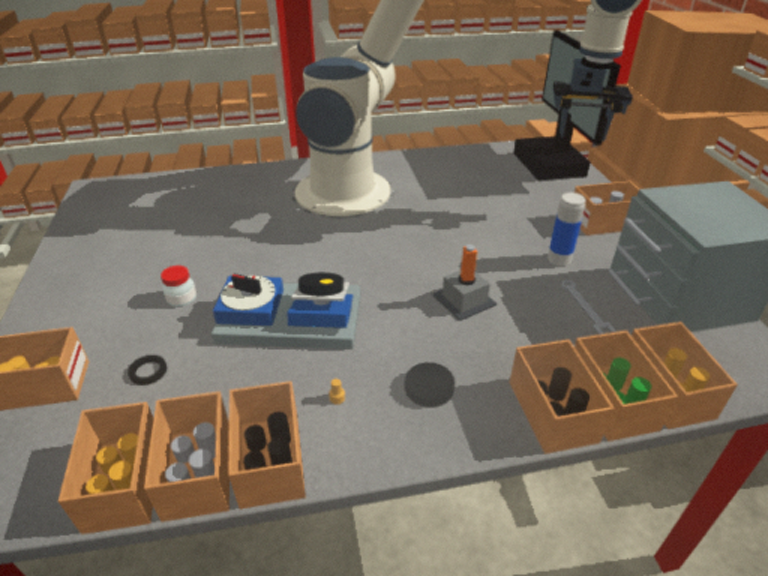

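View pics/top0.png

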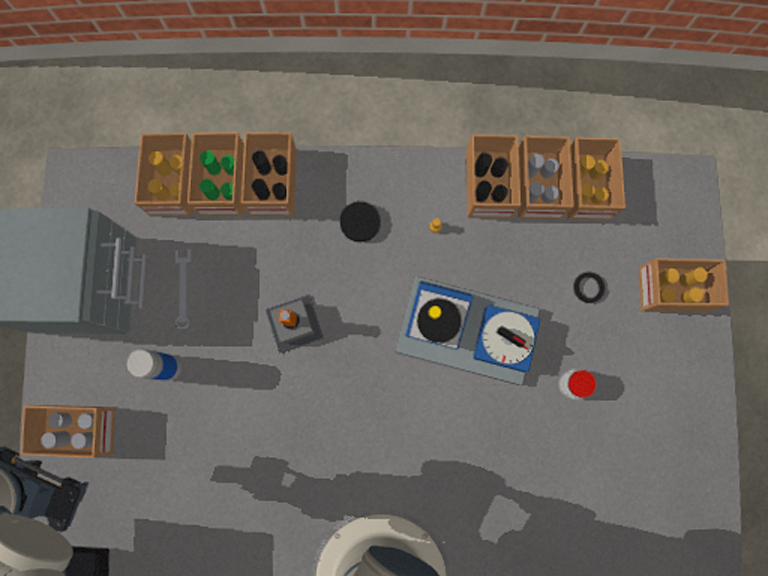

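The scene view shows the gauge (knob at about (247,284), pad spot (325,282)) and the probe in its holder (468,265). In the top view the knob is at (512,338), the red zero mark near (503,358), the spot at (435,312) and the probe at (288,318). I'll enlarge both so I can pick points more precisely.

```bash
python3 - <<'E'
from h import *
a=load("top")["im"][180:260,170:370];b=load("scene")["im"][155:225,140:340]
v=np.vstack([cv2.resize(x,None,fx=4,fy=4,interpolation=cv2.INTER_CUBIC) for x in (a,b)])
cv2.imwrite("pics/crop0.png",v)
T=load("top")
for n,u,w,z in [("knob",512,338,.09),("mark",503,358,.07),("spot",435,312,.11),("probetop",288,315,.18),("holder",294,325,.055),("can",150,362,.17),("jar",581,384,.07)]:
    print(n,atz(T,u/1.5,w/1.5,z))
E
```

```text
knob [ 0.49798721 -0.2650068   0.09      ]
mark [ 0.45857161 -0.24976657  0.07      ]
spot [ 0.5476269 -0.1060704  0.11     ]
probetop [0.53011516 0.17717217 0.18      ]
holder [0.5260621 0.1827071 0.055    ]
can [0.43945296 0.43991375 0.17      ]
jar [ 0.40477535 -0.4123491   0.07      ]
```

View pics/crop0.png

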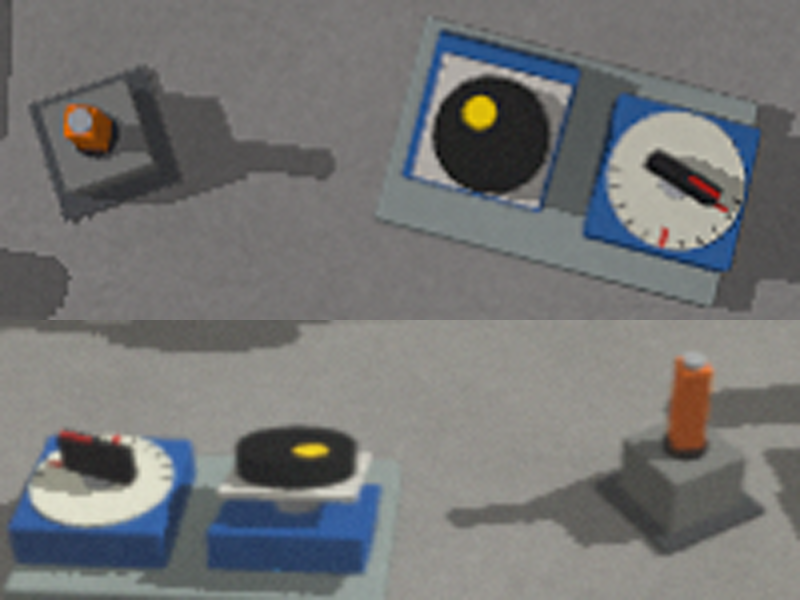

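In the crop, top half: dial centre (676,180), zero mark (663,237), red pointer end about (720,198), spot (480,112), probe button (79,120). Bottom half (scene): dial centre (101,481), spot (311,450), button (692,359).

```bash
python3 - <<'E'
from h import *
T=load("top");S=load("scene")
t=lambda u,v:(T,(u+.5)/4-.5+170,(v+.5)/4-.5+180)
s=lambda u,v:(S,(u+.5)/4-.5+140,(v-320+.5)/4-.5+155)
for n,a,b in [("dial",(676,180),(101,481)),("spot",(480,112),(311,450)),("button",(79,120),(692,359)),("padcentre",(491,135),(296,452))]:
    print(n,*tri([t(*a),s(*b)]))
f=lambda u,v,z:atz(*t(u,v),z)
for n,u,v,z in [("barend-far",650,163,.105),("barend-ptr",718,194,.105),("mark",663,237,.07),("gA",430,17,.01),("gB",757,108,.01),("gC",716,303,.01),("gD",378,216,.01)]: print(n,f(u,v,z))
E
```

```text
dial [ 0.50246063 -0.26181686  0.06673416] [np.float64(1.0589895633635691e-05), np.float64(1.058989563358875e-05)]
spot [ 0.54914651 -0.1047944   0.10758546] [np.float64(0.0003898932564000212), np.float64(0.00038989325639999557)]
button [0.53627852 0.18980099 0.13978143] [np.float64(0.0011283417986788578), np.float64(0.0011283417986789562)]
padcentre [ 0.53330177 -0.11458109  0.09521395] [np.float64(3.0832596715096455e-05), np.float64(3.083259671507624e-05)]
barend-far [ 0.51143303 -0.23383995  0.105     ]
barend-ptr [ 0.48812875 -0.28522677  0.105     ]
mark [ 0.4579289  -0.24988278  0.07      ]
gA [ 0.64150037 -0.07409924  0.01      ]
gB [ 0.56775783 -0.3433581   0.01      ]
gC [ 0.40856436 -0.30475449  0.01      ]
gD [ 0.47794791 -0.03172304  0.01      ]
```

```bash
R='x'
python3 -m pendant '[[0.06,-0.14,0.09,0,0,-0.06,1],[0.09,-0.18,0.05,0,0,-0.06,1],[0.09,-0.18,0.05,0,0,-0.06,1],[0.09,-0.18,0.05,0,0,-0.06,1],[0.09,-0.18,0.05,0,0,-0.06,1]]' >/dev/null
python3 -m pendant '[[0.1,-0.2,0.05,0,0,-0.06,1],[0.1,-0.2,0.05,0,0,-0.06,1],[0.1,-0.2,0.05,0,0,-0.06,1],[0.1,-0.2,0.05,0,0,-0.06,1],[0.1,-0.2,0.05,0,0,-0.06,1]]' >/dev/null
python3 -m pendant '[[0.1,-0.2,0.05,0,0,-0.06,1],[0.1,-0.2,0.05,0,0,-0.06,1],[0.1,-0.2,0.05,0,0,-0.06,1],[0.05,-0.1,0,0,0,-0.06,1],[0,0,0,0,0,0,1]]'
python3 - <<'E'
from h import *
c=snap("wrist","w1.png",scale=1.5);save("w1",c);s=ctrl.state();print(s["position"],s["q"],-c["R"].T@c["t"],proj(c,[.536,.19,.14]),c["R"][2])
E
```

```text
t: 1.35
position: [0.4125, 0.1982, 0.3317]
ee_rot: [0.491, 0.871, -0.0, 0.001]
force: [-0.5, -0.5, -0.3]
finger_gap: 0.0915
finger_force: 0.0
[0.41166523 0.19947834 0.33138757] [ 3.20605742e-01  1.55053765e-01  1.57173976e+00 -5.66062008e-05
  1.41488135e+00 -2.26510695e-01] [0.36938804 0.26637188 0.48900255] [332.3171566  225.85887525] [ 0.15076464 -0.2464926  -0.95734603]
```

View pics/w1.png

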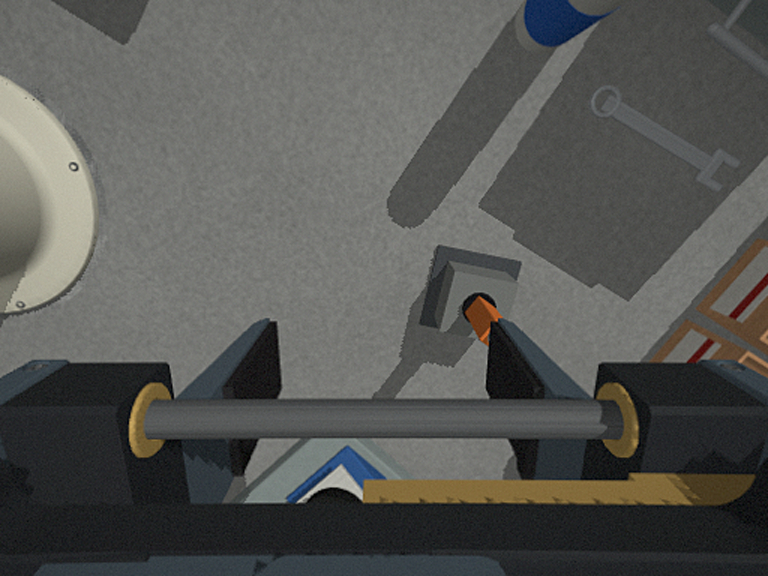

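The wrist view shows the holder foot (corners (438,246) and (520,263)) with the orange grip at about (482,315), partly behind a finger. I'll go to the knob and place the camera over the dial.

```bash
python3 -m pendant '[[0.03,-0.2,-0.015,0,0,-0.09,1],[0.03,-0.25,-0.015,0,0,-0.09,1],[0.03,-0.25,-0.015,0,0,-0.09,1],[0.03,-0.25,-0.015,0,0,-0.09,1],[0.03,-0.25,-0.015,0,0,-0.09,1]]' >/dev/null
python3 -m pendant '[[0.03,-0.25,-0.015,0,0,-0.09,1],[0.03,-0.25,-0.015,0,0,-0.09,1],[0.03,-0.25,-0.015,0,0,-0.09,1],[0.03,-0.25,-0.015,0,0,-0.09,1],[0.03,-0.25,-0.015,0,0,-0.09,1]]' >/dev/null
python3 -m pendant '[[0.03,-0.25,-0.015,0,0,-0.09,1],[0.03,-0.25,-0.015,0,0,-0.09,1],[0.03,-0.25,-0.015,0,0,-0.09,1],[0.02,-0.15,-0.015,0,0,-0.07,1],[0,0,0,0,0,0,1]]'
python3 -m pendant '[[0,0,0,0,0,0,1],[0,0,0,0,0,0,1],[0,0,0,0,0,0,1],[0,0,0,0,0,0,1],[0,0,0,0,0,0,1]]'
python3 - <<'E'
from h import *
c=snap("wrist","w2.png",scale=1.5);save("w2",c);s=ctrl.state();print(s["position"],s["q"],-c["R"].T@c["t"],proj(c,[.5025,-.262,.067])*1.5)
E
```

```text
t: 2.65
position: [0.4732, -0.3048, 0.2986]
ee_rot: [0.841, 0.541, -0.0, -0.0]
force: [-0.6, 0.6, -0.2]
finger_gap: 0.0909
finger_force: 0.0
t: 3.07
position: [0.4728, -0.3008, 0.3002]
ee_rot: [0.84, 0.543, 0.0, 0.0]
force: [0.0, 0.3, -0.6]
finger_gap: 0.0908
finger_force: 0.0
[ 0.47275097 -0.30101961  0.30015875] [-6.73564482e-01  3.38254971e-01  1.40122546e+00  3.83478785e-05
  1.40187857e+00 -2.51144907e-01] [ 0.50533435 -0.22806607  0.45759665] [394.87995218 198.60623701]
```

View pics/w2.png

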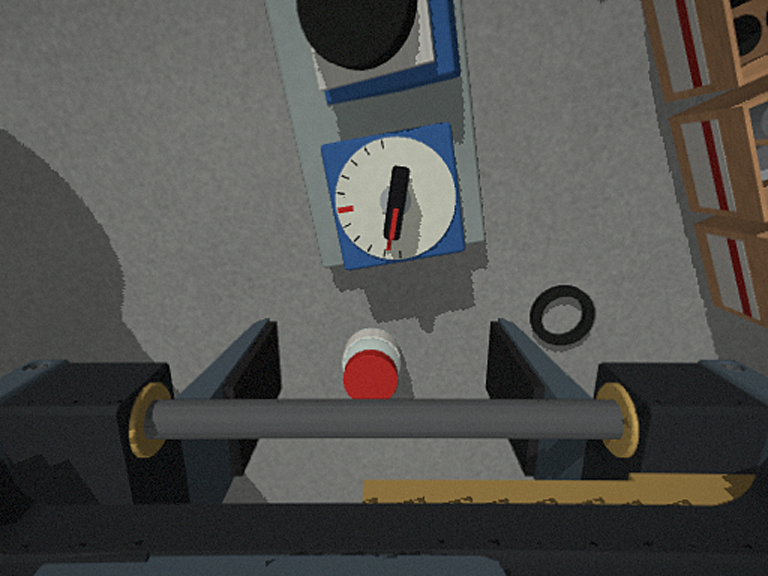

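The view shows the dial (centre (396,199)), the zero mark at (346,210), the bar's top ends at (400,168) and (392,240), and the red pointer end at about (388,250).

```bash
python3 - <<'E'
from h import *
c=load("w2");f=lambda u,v,z:atz(c,(u+.5)/1.5-.5,(v+.5)/1.5-.5,z)
d=f(396.5,198.5,.067);m=f(346,210,.067);a=f(400,168,.102);b=f(392.5,240,.102);p=f(389,250,.067)
an=lambda v:np.degrees(np.arctan2(v[1],v[0]))
T=load("top");S=load("scene")
print("dial",d,"mark",m,np.linalg.norm((m-d)[:2]),an(m-d));print("bar",a,b,(a+b)/2,np.linalg.norm(a-b),an(b-a));print("ptr",an(p-d))
print(tri([(c,396.5/1.5-.17,198.5/1.5-.17),(T,338.6,224.6),(S,164.9,194.9)]))
s=ctrl.state();R=Ro.from_quat(s["ee_rot"]).as_matrix();print("close dir",an(R[:,1]))
E
```

```text
dial [ 0.50375219 -0.26221731  0.067     ] mark [ 0.45782727 -0.25284004  0.067     ] 0.04687250393948987 168.45958789747675
bar [ 0.51607147 -0.2383249   0.102     ] [ 0.48706425 -0.28921361  0.102     ] [ 0.50156786 -0.26376925  0.102     ] 0.05857542744716134 -119.68369498321788
ptr -122.087924736946
(array([ 0.50310018, -0.26186937,  0.06699899]), [np.float64(0.0007337506804485875), np.float64(0.0006124218088274024), np.float64(0.00019091410533566031)])
close dir -24.203227823507625
```

```bash
python3 -m pendant '[[0.1,0.128,0,0,0,-0.06,1],[0.1,0.129,0,0,0,-0.065,1],[0,0,-0.2,0,0,0,1],[0,0,-0.2,0,0,0,1],[0,0,-0.2,0,0,0,1]]' >/dev/null
python3 -m pendant '[[0,0,-0.2,0,0,0,1],[0,0,-0.2,0,0,0,1],[0,0,-0.2,0,0,0,1],[0,0,-0.19,0,0,0,0.7],[0,0,0,0,0,0,0.5]]'
python3 -m pendant '[[0,0,0,0,0,0,0.4],[0,0,0,0,0,0,0.4],[0,0,0,0,0,0,0.4],[0,0,0,0,0,0,0.4],[0,0,0,0,0,0,0.4]]'
python3 - <<'E'
from h import *
s=ctrl.state();R=Ro.from_quat(s["ee_rot"]).as_matrix();print("close dir",np.degrees(np.arctan2(R[1,1],R[0,1])),s["position"])
E
```

```text
t: 3.95
position: [0.5004, -0.2614, 0.0872]
ee_rot: [0.865, 0.501, -0.002, -0.003]
force: [-1.2, 1.4, -0.5]
finger_gap: 0.0808
finger_force: 0.0
t: 4.37
position: [0.5032, -0.2635, 0.0927]
ee_rot: [0.866, 0.501, 0.0, 0.001]
force: [0.3, -0.6, -0.3]
finger_gap: 0.047
finger_force: 0.0
close dir -29.892558783440055 [ 0.5032071  -0.26353447  0.09271001]
```

```bash
python3 -m pendant '[[0,0,0,0,0,0,0.1],[0,0,0,0,0,0,0.1],[0,0,0,0,0,0,0],[0,0,0,0,0,0,0],[0,0,0,0,0,0,0]]' 12
python3 -m pendant '[[0,0,0,0,0,-0.08,0],[0,0,0,0,0,-0.13,0],[0,0,0,0,0,-0.13,0],[0,0,0,0,0,-0.13,0],[0,0,0,0,0,-0.13,0]]'
python3 -m pendant '[[0,0,0,0,0,-0.13,0],[0,0,0,0,0,-0.13,0],[0,0,0,0,0,-0.13,0],[0,0,0,0,0,-0.13,0],[0,0,0,0,0,-0.13,0]]'
python3 -m pendant '[[0,0,0,0,0,-0.13,0],[0,0,0,0,0,-0.13,0],[0,0,0,0,0,-0.11,0],[0,0,0,0,0,0,0],[0,0,0,0,0,0,0]]'
python3 - <<'E'
from h import *
s=ctrl.state();R=Ro.from_quat(s["ee_rot"]).as_matrix();print("close dir",np.degrees(np.arctan2(R[1,1],R[0,1])),s["position"],s["q"])
E
```

```text
t: 4.78
position: [0.5017, -0.2628, 0.0913]
ee_rot: [0.866, 0.501, -0.001, -0.001]
force: [-21.3, 9.7, 17.6]
finger_gap: 0.0141
finger_force: 11.6
t: 5.2
position: [0.5009, -0.2622, 0.0913]
ee_rot: [0.959, 0.283, -0.001, -0.001]
force: [-10.8, 5.5, 11.9]
finger_gap: 0.014
finger_force: 12.0
t: 5.62
position: [0.5007, -0.2614, 0.0912]
ee_rot: [1.0, 0.031, -0.002, -0.002]
force: [-9.8, 11.8, 14.5]
finger_gap: 0.0141
finger_force: 12.0
t: 6.03
position: [0.5007, -0.2609, 0.0912]
ee_rot: [0.994, -0.112, -0.002, -0.002]
force: [-8.5, 13.2, 14.3]
finger_gap: 0.0139
finger_force: 12.0
close dir -102.8381034015912 [ 0.50074378 -0.26094343  0.0912191 ] [-5.86788592e-01  5.80759199e-01  1.63656922e+00  1.33775850e-03
  9.29493976e-01  1.20726536e+00]
```

```bash
python3 -m pendant '[[0,0,0,0,0,0,0.4],[0,0,0,0,0,0,0.4],[0,0,0,0,0,0,0.4],[0,0,0.06,0,0,0,0.4],[0,0,0.2,0,0,0,0.6]]' 
python3 -m pendant '[[0,0,0.25,0,0,0,1],[0,0,0.25,0,0,0,1],[-0.2,0,0.25,0,0,0,1],[-0.2,0,0.25,0,0,0,1],[-0.13,0,0.1,0,0,0,1]]' >/dev/null
python3 -m pendant '[[0,0,0,0,0,0,1],[0,0,0,0,0,0,1],[0,0,0,0,0,0,1],[0,0,0,0,0,0,1],[0,0,0,0,0,0,1]]' 
python3 - <<'E'
from h import *
c=snap("wrist","w3.png",scale=1.5);save("w3",c);s=ctrl.state();print(s["position"],proj(c,[.5025,-.262,.067])*1.5,proj(c,[.548,-.1048,.108])*1.5)
E
```

```text
t: 6.45
position: [0.501, -0.2622, 0.1281]
ee_rot: [0.994, -0.111, -0.003, -0.001]
force: [-0.4, -0.5, -1.0]
finger_gap: 0.0404
finger_force: 0.0
t: 7.28
position: [0.4314, -0.263, 0.2846]
ee_rot: [0.994, -0.111, -0.001, -0.0]
force: [0.1, 1.1, -0.5]
finger_gap: 0.0911
finger_force: 0.0
[ 0.43132811 -0.26294244  0.28458571] [361.49138155 176.09642779] [140.08498072 163.69648715]
```

View pics/w3.png

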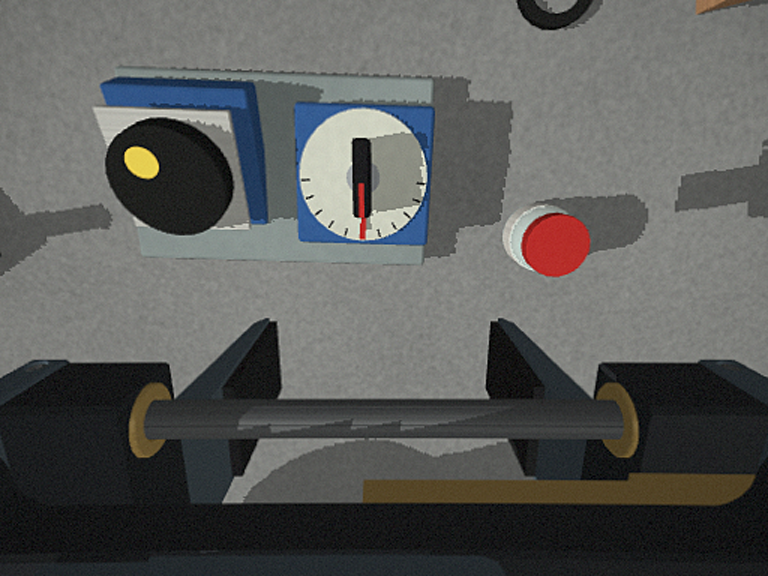

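The pointer now stands on the zero mark (bar (361,140) to (362,215), pointer running on to (363,238) over the mark). The spot is at (141,162). Next: refine the spot and gauge yaw from this view, and estimate the holder's yaw from w1.

```bash
python3 - <<'E'
from h import *
c=load("w3");T=load("top");S=load("scene");w1=load("w1")
q=lambda u,v:((u+.5)/1.5-.5,(v+.5)/1.5-.5)
an=lambda v:np.degrees(np.arctan2(v[1],v[0]))
print("spot",tri([(c,*q(141,162)),(T,289.6,207.6),(S,217.4,187.1)]))
print("edges front plate",an(atz(c,*q(142,256),.012)-atz(c,*q(422,264),.012)),"dial block",an(atz(c,*q(300,241),.06)-atz(c,*q(432,244),.06)))
# top-cam base plate fits
im=cv2.cvtColor(c["im"],cv2.COLOR_BGR2HSV);m=cv2.inRange(im,(22,120,120),(35,255,255));m[:60]=0;m[150:]=0
k,l,st,ce=cv2.connectedComponentsWithStats(m);i=1+st[1:,4].argmax();print("yellow",st[i],ce[i]*1.5)
print("holder foot edge",an(atz(w1,*q(438,246),.006)-atz(w1,*q(520,263),.006)),an(atz(w1,*q(438,246),.006)-atz(w1,*q(420,325),.006)))
E
```

```text
spot (array([ 0.5491991 , -0.10493838,  0.10736094]), [np.float64(0.00048723235775135506), np.float64(0.00019052599326625354), np.float64(0.000654415342822599)])
edges front plate 75.63541552527148 dial block 75.97184564956866
yellow [ 83  98  23  21 378] [140.87698413 161.98809524]
holder foot edge -160.6288099784054 110.59626778332519
```

```bash
python3 -m pendant '[[0.02,0.18,0.01,0,0,0.06,1],[0.02,0.24,0.01,0,0,0.06,1],[0.02,0.24,0.01,0,0,0.06,1],[0.02,0.24,0.01,0,0,0.06,1],[0.02,0.24,0.01,0,0,0.06,1]]' >/dev/null
python3 -m pendant '[[0.02,0.24,0.01,0,0,0.06,1],[0.02,0.24,0.01,0,0,0.06,1],[0.02,0.24,0.01,0,0,0.06,1],[0.02,0.24,0.01,0,0,0.06,1],[0.02,0.24,0.01,0,0,0.06,1]]' >/dev/null
python3 -m pendant '[[0.02,0.24,0,0,0,0.06,1],[0.01,0.24,0,0,0,0.06,1],[0,0,0,0,0,0.01,1],[0,0,0,0,0,0,1],[0,0,0,0,0,0,1]]' >/dev/null
python3 -m pendant '[[0,0,0,0,0,0,1],[0,0,0,0,0,0,1],[0,0,0,0,0,0,1],[0,0,0,0,0,0,1],[0,0,0,0,0,0,1]]' 
python3 - <<'E'
from h import *
c=snap("wrist");save("w4",c);s=ctrl.state();p=proj(c,[.536,.19,.14]);print(s["position"],s["q"],p)
x,y=(p-[75,65]).astype(int);x=max(x,0);y=max(y,0);print(x,y)
cv2.imwrite("pics/w4.png",cv2.resize(c["im"][y:y+130,x:x+150],None,fx=4,fy=4,interpolation=cv2.INTER_CUBIC))
E
```

```text
t: 9.0
position: [0.4656, 0.1594, 0.3006]
ee_rot: [0.985, 0.174, 0.0, 0.0]
force: [0.2, -0.1, 0.1]
finger_gap: 0.0914
finger_force: 0.0
[0.46563977 0.15946561 0.30053857] [2.08556424e-01 2.34258587e-01 1.55354400e+00 1.27197851e-06
 1.35368177e+00 1.43007638e+00] [249.56098622 111.30854162]
174 46
```

View pics/w4.png

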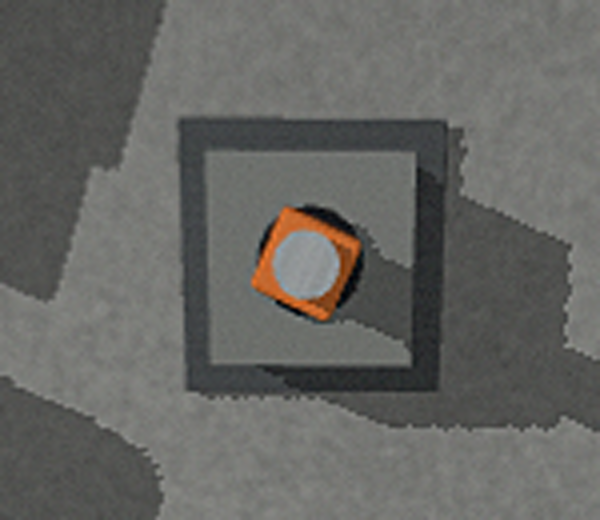

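The crop shows the grip's top corners at (285,207), (363,241), (326,321) and (251,286), and the button at (306,264). The grip is turned about 24° relative to the holder.

```bash
python3 - <<'E'
from h import *
c=load("w4");T=load("top");S=load("scene")
q=lambda u,v:((u+.5)/4-.5+174,(v+.5)/4-.5+46)
an=lambda v:np.degrees(np.arctan2(v[1],v[0]))
C=[atz(c,*q(*p),.137) for p in [(285,207),(363,241),(326,321),(251,286)]]
for i in range(4): e=C[(i+1)%4]-C[i];print(an(e),np.linalg.norm(e))
print("grip centre",np.mean(C,0),"button",atz(c,*q(306,264),.142))
print("tri",tri([(c,*q(306,264)),(T,189.4,209.6),(S,312.6,164.4)]))
H=[atz(c,*q(*p),.055) for p in [(205,150),(415,152),(411,366),(209,365)]];print("holder",np.mean(H,0),np.linalg.norm(H[0]-H[1]))
s=ctrl.state();R=Ro.from_quat(s["ee_rot"]).as_matrix();print(an(R[:,1]))
E
```

```text
-92.4280226092785 0.02270989505148081
174.59857736405849 0.023289676117164683
85.63322407213818 0.022508602363305374
-4.957711156588072 0.022518774272127687
grip centre [0.53581252 0.18927099 0.137     ] button [0.5359353  0.18929605 0.142     ]
tri (array([0.53616986, 0.18959642, 0.13973388]), [np.float64(0.0003873883881863996), np.float64(0.0013177172825427686), np.float64(0.0009850356029069483)])
holder [0.53575058 0.18931288 0.055     ] 0.06966687364297798
-69.98795384876702
```

```bash
python3 -m pendant '[[0.156,0.067,0,0,0,-0.135,1],[0.156,0.067,0,0,0,-0.135,1],[0.157,0.066,0,0,0,-0.135,1],[0,0,-0.1,0,0,-0.135,1],[0,0,-0.2,0,0,0,1]]' >/dev/null
python3 -m pendant '[[0,0,-0.2,0,0,0,1],[0,0,-0.2,0,0,0,1],[0,0,-0.2,0,0,0,1],[0,0,-0.2,0,0,0,1],[0,0,-0.15,0,0,0,1]]' >/dev/null
python3 -m pendant '[[0,0,-0.15,0,0,0,1],[0,0,-0.15,0,0,0,0.8],[0,0,0,0,0,0,0.6],[0,0,0,0,0,0,0.4],[0,0,0,0,0,0,0.4]]'
python3 - <<'E'
from h import *
s=ctrl.state();R=Ro.from_quat(s["ee_rot"]).as_matrix();print("close dir",np.degrees(np.arctan2(R[1,1],R[0,1])),s["position"],s["q"])
E
```

```text
t: 10.3
position: [0.5347, 0.1903, 0.0665]
ee_rot: [0.999, -0.037, -0.002, -0.0]
force: [-1.0, 9.9, -19.5]
finger_gap: 0.087
finger_force: 12.4
close dir -94.22798106856344 [0.53471245 0.19028669 0.06653386] [2.36077899e-01 6.19517945e-01 1.64891337e+00 1.32284533e-03
 8.76086814e-01 1.87981798e+00]
```

I summed the descent rows wrong and went 28 mm too low, so the fingers are around the holder. Backing up straight away with the fingers open.

```bash
python3 -m pendant '[[0,0,0.04,0,0,0,1],[0,0,0.08,0,0,0,1],[0,0,0.08,0,0,0,1],[0,0,0,0,0,0,1],[0,0,0,0,0,0,1]]'
python3 - <<'E'
from h import *
c=snap("wrist","w5.png",scale=1.5);save("w5",c);s=ctrl.state();print(s["position"],s["q"],proj(c,[.536,.189,.14])*1.5)
E
```

```text
t: 10.72
position: [0.5365, 0.1898, 0.0985]
ee_rot: [0.999, -0.037, 0.001, -0.0]
force: [-0.2, -0.2, -0.2]
finger_gap: 0.0912
finger_force: 0.0
[0.53606599 0.18970855 0.09796155] [ 2.35148679e-01  5.73278835e-01  1.62598742e+00 -3.28676597e-05
  9.41802815e-01  1.88031003e+00] [380.13889273 430.46828285]
```

View pics/w5.png

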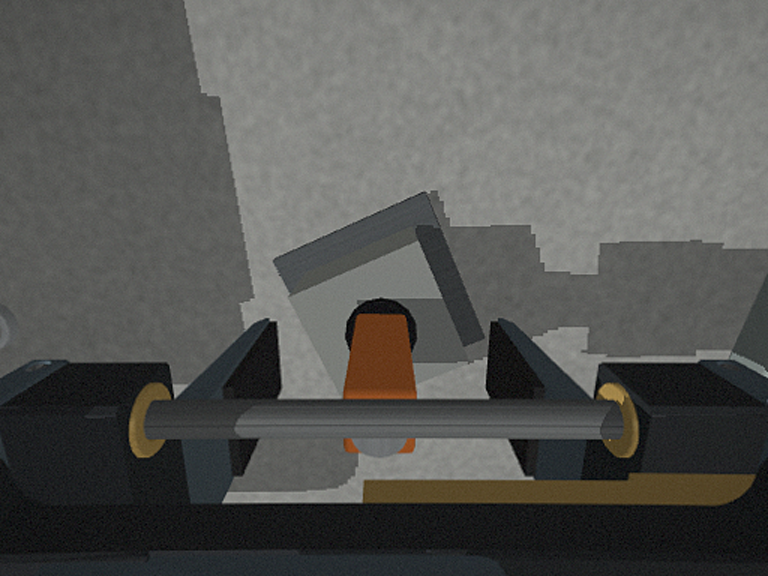

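No harm done: the probe stands upright and square between the fingers (grip at (380,350)), and the force reads zero. Grip and lift.

```bash
python3 -m pendant '[[0,0,0,0,0,0,0.6],[0,0,0,0,0,0,0.3],[0,0,0,0,0,0,0],[0,0,0,0,0,0,0],[0,0,0,0,0,0,0]]' 30
python3 -m pendant '[[0,0,0,0,0,0,0],[0,0,0.05,0,0,0,0],[0,0,0.1,0,0,0,0],[0,0,0.1,0,0,0,0],[0,0,0.1,0,0,0,0]]'
python3 -m pendant '[[0,0,0.1,0,0,0,0],[0,0,0.12,0,0,0,0],[0,0,0.12,0,0,0,0],[0,0,0.06,0,0,0,0],[0,0,0,0,0,0,0]]'
python3 - <<'E'
from h import *
s=ctrl.state();R=Ro.from_quat(s["ee_rot"]).as_matrix();print(s["position"],s["q"],s["ee_rot"],s["force"])
E
```

```text
t: 11.18
position: [0.5358, 0.1898, 0.0978]
ee_rot: [0.999, -0.037, -0.0, 0.0]
force: [0.2, 0.2, 0.2]
finger_gap: 0.061
finger_force: 0.0
t: 11.6
position: [0.5359, 0.1898, 0.1516]
ee_rot: [0.999, -0.037, -0.0, -0.0]
force: [0.5, -0.7, 1.1]
finger_gap: 0.0274
finger_force: 0.0
t: 12.02
position: [0.5369, 0.1901, 0.2127]
ee_rot: [0.999, -0.037, 0.002, -0.001]
force: [0.9, 0.3, 0.8]
finger_gap: 0.001
finger_force: 0.0
[0.53690992 0.19008831 0.21271701] [2.35413535e-01 4.29580152e-01 1.50764893e+00 4.32728271e-05
 1.20070454e+00 1.88029174e+00] [ 9.99312102e-01 -3.70401935e-02  1.75659844e-03 -5.11756737e-04] [0.90339117 0.29469346 0.76874428]
```

The fingers hadn't finished closing before the lift, so they came up empty. Reopen and check that the probe wasn't disturbed.

```bash
python3 -m pendant '[[0,0,0,0,0,0,1],[0,0,0,0,0,0,1],[0,0,0,0,0,0,1],[0,0,0,0,0,0,1],[0,0,0,0,0,0,1]]'>/dev/null
python3 -m pendant '[[0,0,0,0,0,0,1],[0,0,0,0,0,0,1],[0,0,0,0,0,0,1],[0,0,0,0,0,0,1],[0,0,0,0,0,0,1]]'
python3 - <<'E'
from h import *
c=snap("wrist");w5=load("w5")
for k in (c,load("w4")):
    m=cv2.inRange(cv2.cvtColor(k["im"],cv2.COLOR_BGR2HSV),(5,150,90),(14,255,255))
    # restrict near projected probe
    p=proj(k,[.536,.1895,.1]);M=np.zeros_like(m);x,y=p.astype(int);M[max(0,y-60):y+60,max(0,x-40):x+40]=255
    m&=M;ys,xs=np.nonzero(m);print(len(xs),xs.min(),xs.max(),ys.min(),ys.max(),[proj(k,[.536,.1895,z]).round(1) for z in (.063,.137)])
print(ctrl.state()["position"])
E
```

```text
t: 12.85
position: [0.5359, 0.1898, 0.2105]
ee_rot: [0.999, -0.037, 0.0, -0.0]
force: [0.2, 0.0, -0.0]
finger_gap: 0.0644
finger_force: 0.0
746 240 267 174 217 [array([254. , 183.8]), array([253.6, 205.7])]
244 237 263 98 125 [array([251. , 110.8]), array([250. , 111.4])]
[0.53593163 0.18980343 0.21049561]
```

The probe is still upright and in place (orange spans columns 240 to 267, predicted centre 254). Descend again, close fully, and check before lifting.

```bash
python3 -m pendant '[[0,0,-0.1,0,0,0,0.7],[0,0,-0.17,0,0,0,0.7],[0,0,-0.17,0,0,0,0.7],[0,0,-0.17,0,0,0,0.7],[0,0,-0.15,0,0,0,0.7]]'>/dev/null
python3 -m pendant '[[0,0,0,0,0,0,0.5],[0,0,0,0,0,0,0.3],[0,0,0,0,0,0,0.1],[0,0,0,0,0,0,0],[0,0,0,0,0,0,0]]' 30
python3 -m pendant '[[0,0,0,0,0,0,0],[0,0,0,0,0,0,0],[0,0,0,0,0,0,0],[0,0,0,0,0,0,0],[0,0,0,0,0,0,0]]'
python3 -m pendant '[[0,0,0,0,0,0,0],[0,0,0,0,0,0,0],[0,0,0,0,0,0,0],[0,0,0,0,0,0,0],[0,0,0,0,0,0,0]]'
```

```text
t: 13.73
position: [0.5367, 0.19, 0.0979]
ee_rot: [0.999, -0.037, 0.001, -0.0]
force: [-0.5, -0.2, 0.6]
finger_gap: 0.0333
finger_force: 0.0
t: 14.15
position: [0.5364, 0.19, 0.0973]
ee_rot: [0.999, -0.037, 0.001, -0.0]
force: [-1.2, -0.0, 7.2]
finger_gap: 0.0239
finger_force: 30.0
t: 14.57
position: [0.5364, 0.19, 0.0974]
ee_rot: [0.999, -0.037, 0.001, -0.0]
force: [-1.6, 0.4, 7.8]
finger_gap: 0.0241
finger_force: 30.0
```

Gripped at 30 N with the gap at 24 mm. Lift it out, then carry it over towards the pad while tilting.

```bash
python3 -m pendant '[[0,0,0.05,0,0,0,0],[0,0,0.1,0,0,0,0],[0,0,0.13,0,0,0,0],[0,0,0.13,0,0,0,0],[0,0,0.13,0,0,0,0]]'
python3 -m pendant '[[0,0,0.13,0,0,0,0],[0,0,0.13,0,0,0,0],[0,0,0.13,0,0,0,0],[0,0,0.13,0,0,0,0],[0,0,0.02,0,0,0,0]]'
python3 -m pendant '[[-0.015,-0.15,0,-0.01,-0.04,0,0],[-0.024,-0.24,0,-0.012,-0.05,0,0],[-0.024,-0.24,0,-0.012,-0.05,0,0],[-0.024,-0.24,0,-0.012,-0.05,0,0],[-0.024,-0.24,0,-0.012,-0.05,0,0]]'
python3 -m pendant '[[-0.024,-0.24,0,-0.012,-0.05,0,0],[-0.024,-0.24,0,-0.012,-0.05,0,0],[-0.02,-0.2,0,-0.015,-0.05,0,0],[-0.014,-0.1,0,-0.012,-0.041,0,0],[0,0,0,0,0,0,0]]'
python3 -m pendant '[[0,0,0,0,0,0,0],[0,0,0,0,0,0,0],[0,0,0,0,0,0,0],[0,0,0,0,0,0,0],[0,0,0,0,0,0,0]]'
cat > g.py <<'E'
from h import *
sp=np.array([.5492,-.1049,.1074]);n=np.array([-.3316,.0839,.9397]);L=.0874
s=ctrl.state();R=Ro.from_quat(s["ee_rot"]).as_matrix();tip=s["position"]+L*R[:,2]
d=tip-sp;h=d@n;print("q",s["q"].round(3),"h",h.round(4),"lateral",(d-h*n).round(4),"fn",(s["force"]@n).round(2),s["force"].round(2),"t",s["t"])
w=np.cross(-R[:,2],n);print("turn needed fs",(w/(np.pi/4)).round(3),"shift lateral fs",(-(d-h*n)/.15).round(4), "1cm along -n fs",(-n*.01/.15).round(4))
E
python3 g.py
```

```text
t: 14.98
position: [0.5357, 0.1897, 0.1788]
ee_rot: [0.999, -0.037, -0.0, 0.0]
force: [0.1, 0.3, -1.9]
finger_gap: 0.0244
finger_force: 30.0
t: 15.4
position: [0.5371, 0.1901, 0.2622]
ee_rot: [0.999, -0.037, 0.002, -0.001]
force: [0.7, -0.4, -0.3]
finger_gap: 0.0239
finger_force: 30.0
t: 15.82
position: [0.5184, 0.022, 0.2581]
ee_rot: [0.995, -0.037, 0.096, 0.02]
force: [1.8, -0.3, -1.6]
finger_gap: 0.0238
finger_force: 30.0
t: 16.23
position: [0.5052, -0.096, 0.2578]
ee_rot: [0.984, -0.038, 0.17, 0.037]
force: [-0.0, 0.6, -1.9]
finger_gap: 0.0242
finger_force: 30.0
t: 16.65
position: [0.5073, -0.093, 0.2584]
ee_rot: [0.984, -0.036, 0.17, 0.036]
force: [0.6, -0.1, -0.6]
finger_gap: 0.024
finger_force: 30.0
q [-0.312  0.163  1.843  0.032  0.788  1.313] h 0.0694 lateral [ 0.0101 -0.0012  0.0037] fn -0.8 [ 0.57 -0.11 -0.64] t 16.65
turn needed fs [-0.001 -0.    -0.   ] shift lateral fs [-0.0671  0.0081 -0.0244] 1cm along -n fs [ 0.0221 -0.0056 -0.0626]
```

```bash
python3 -m pendant '[[0.011,-0.005,-0.085,0,0,0,0],[0.011,-0.005,-0.085,0,0,0,0],[0.011,-0.005,-0.085,0,0,0,0],[0.01,-0.005,-0.082,0,0,0,0],[0,0,0,0,0,0,0]]'>/dev/null
python3 -m pendant '[[0,0,0,0,0,0,0],[0,0,0,0,0,0,0],[0,0,0,0,0,0,0],[0,0,0,0,0,0,0],[0,0,0,0,0,0,0]]'
python3 g.py
python3 - <<'E'
from h import *
c=snap("wrist");save("w6",c);t=snap("scene");save("s6",t)
im=cv2.resize(c["im"],None,fx=1.5,fy=1.5)[:360];
b=cv2.resize(t["im"][150:210,130:260],None,fx=4,fy=4,interpolation=cv2.INTER_CUBIC)
V=np.zeros((600,768,3),np.uint8);V[:360]=im;V[360:600,:520]=b;cv2.imwrite("pics/w6.png",V)
print(proj(c,[.5492,-.1049,.1074])*1.5)
E
```

```text
t: 17.48
position: [0.5136, -0.0967, 0.2085]
ee_rot: [0.984, -0.036, 0.17, 0.036]
force: [-0.1, 0.2, -1.5]
finger_gap: 0.024
finger_force: 30.0
q [-0.316  0.245  1.904  0.039  0.643  1.302] h 0.0201 lateral [ 0.0002 -0.0008  0.0001] fn -1.39 [-0.07  0.18 -1.52] t 17.4833
turn needed fs [ 0.     0.001 -0.   ] shift lateral fs [-0.0012  0.0056 -0.0009] 1cm along -n fs [ 0.0221 -0.0056 -0.0626]
[379.01548776 292.25095094]
```

View pics/w6.png

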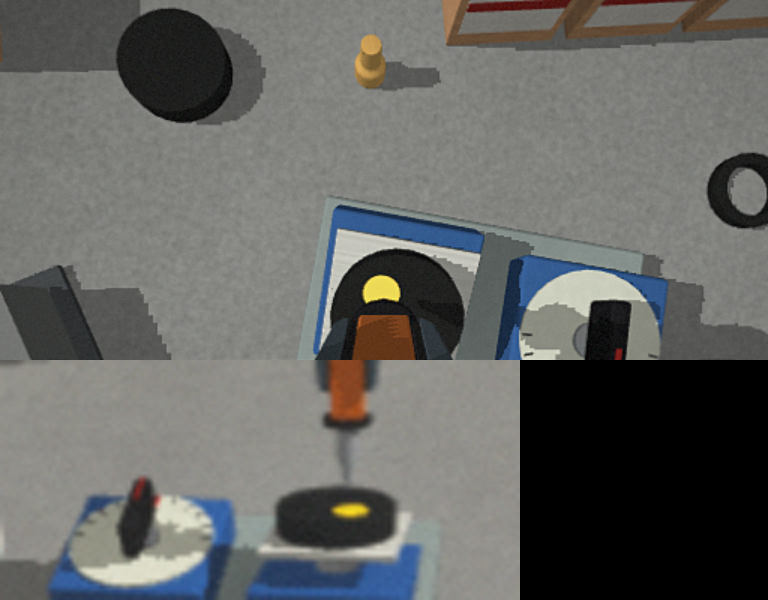

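The wrist view shows the spot at (381,291), predicted (379,292), with the flange just behind it. The scene crop shows the tip at (346,484), hovering above the spot (351,510). I'll compare with the projected tip and then approach gently.

```bash
python3 - <<'E'
from h import *
c=load("s6");sp=np.array([.5492,-.1049,.1074]);n=np.array([-.3316,.0839,.9397])
for h in (0,.017,.02,.023): p=proj(c,sp+h*n);print(h,(p[0]-130)*4,(p[1]-150)*4+360)
E
python3 -m pendant '[[0.006,0,-0.025,0,0,0,0],[0.007,0,-0.025,0,0,0,0],[0.008,0,-0.025,0,0,0,0],[0.008,-0.002,-0.025,0,0,0,0],[0,0,0,0,0,0,0]]'>/dev/null
python3 -m pendant '[[0,0,0,0,0,0,0],[0,0,0,0,0,0,0],[0,0,0,0,0,0,0],[0,0,0,0,0,0,0],[0,0,0,0,0,0,0]]'>/dev/null
python3 g.py
```

```text
0 348.84662738801535 508.75303623104094
0.017 348.4514454047502 486.5192523061339
0.02 348.3817745442119 482.5729351256806
0.023 348.312125413421 478.61978703874786
q [-0.313  0.276  1.915  0.04   0.602  1.303] h 0.0042 lateral [-0.001   0.0002 -0.0004] fn -1.63 [ 0.07  0.77 -1.78] t 18.4167
turn needed fs [-0.  0. -0.] shift lateral fs [ 0.0067 -0.0013  0.0025] 1cm along -n fs [ 0.0221 -0.0056 -0.0626]
```

```bash
python3 -m pendant '[[0.006,-0.001,-0.013,0,0,0,0],[0.006,-0.001,-0.013,0,0,0,0],[0.006,-0.001,-0.013,0,0,0,0],[0.003,-0.001,-0.008,0,0,0,0],[0,0,0,0,0,0,0]]'>/dev/null
python3 -m pendant '[[0,0,0,0,0,0,0],[0,0,0,0,0,0,0],[0,0,0,0,0,0,0],[0,0,0,0,0,0,0],[0,0,0,0,0,0,0]]'>/dev/null
python3 g.py
```

```text
q [-0.312  0.292  1.918  0.04   0.583  1.303] h -0.0036 lateral [-0.0005  0.0003 -0.0002] fn -0.22 [-0.86 -0.27 -0.51] t 19.25
turn needed fs [-0.  0. -0.] shift lateral fs [ 0.0034 -0.002   0.0014] 1cm along -n fs [ 0.0221 -0.0056 -0.0626]
```

```bash
python3 -m pendant '[[0.005,-0.001,-0.012,0,0,0,0],[0.005,-0.001,-0.012,0,0,0,0],[0.004,-0.001,-0.012,0,0,0,0],[0.002,-0.001,-0.006,0,0,0,0],[0,0,0,0,0,0,0]]'>/dev/null
python3 -m pendant '[[0,0,0,0,0,0,0],[0,0,0,0,0,0,0],[0,0,0,0,0,0,0],[0,0,0,0,0,0,0],[0,0,0,0,0,0,0]]'>/dev/null
python3 g.py
python3 -m pendant '[[0,0,0,0,0,0,0],[0,0,0,0,0,0,0],[0,0,0,0,0,0,0],[0,0,0,0,0,0,0],[0,0,0,0,0,0,0]]'
python3 g.py
```

```text
q [-0.312  0.306  1.921  0.041  0.567  1.302] h -0.0104 lateral [-0.0004  0.0003 -0.0002] fn 3.2 [-4.05 -0.41  2.02] t 20.0833
turn needed fs [-0.  0. -0.] shift lateral fs [ 0.0028 -0.0019  0.0011] 1cm along -n fs [ 0.0221 -0.0056 -0.0626]
t: 20.5
position: [0.5233, -0.0982, 0.1796]
ee_rot: [0.984, -0.036, 0.17, 0.036]
force: [-3.3, -0.6, 1.8]
finger_gap: 0.0242
finger_force: 30.0
q [-0.312  0.306  1.921  0.041  0.567  1.302] h -0.0104 lateral [-0.0004  0.0003 -0.0002] fn 2.72 [-3.33 -0.58  1.77] t 20.5
turn needed fs [-0.  0. -0.] shift lateral fs [ 0.0026 -0.0019  0.0011] 1cm along -n fs [ 0.0221 -0.0056 -0.0626]
```

Normal force is about 4.4 N, so the plate should be about 10 mm down. One last look before handing in.

```bash
python3 - <<'E'
from h import *
c=snap("wrist");t=snap("scene")
im=cv2.resize(c["im"],None,fx=1.5,fy=1.5)[200:400]
b=cv2.resize(t["im"][150:205,130:260],None,fx=6,fy=6,interpolation=cv2.INTER_CUBIC)
V=np.zeros((540,780,3),np.uint8);V[:200,:768]=im;V[200:530]=b;cv2.imwrite("pics/w7.png",V)
sp=np.array([.5492,-.1049,.1074]);n=np.array([-.3316,.0839,.9397])
for h in (-.01,.025,.035,.078): p=proj(t,sp+h*n);print(h,(p[0]-130)*6,(p[1]-150)*6+200)
E
```

```text
-0.01 523.6190385982965 442.5948691308837
0.025 522.398557565499 373.970834783843
0.035 522.0506383609164 354.1081164841973
0.078 520.5597922425989 267.3898457630828
```

View pics/w7.png

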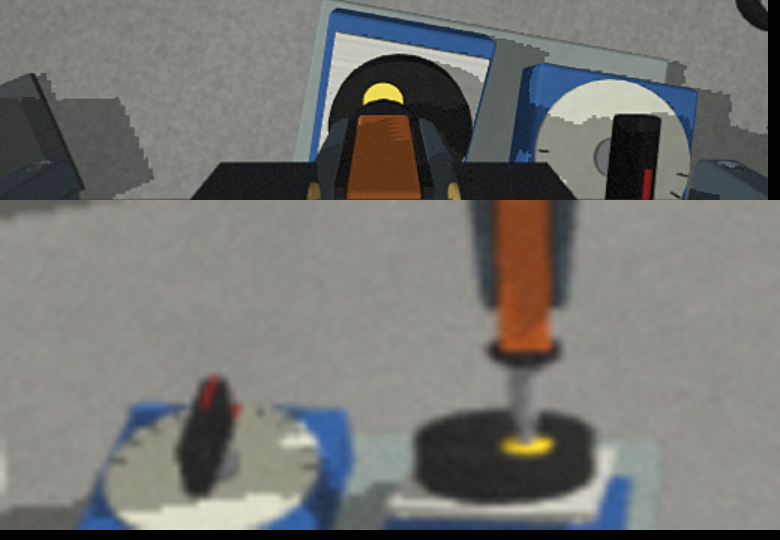

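The tip (525,440) sits on the yellow spot (526,446), predicted (524,443). The flange at (523,353) lines up with the axis square to the face, the pad has sunk, and the knob still points at zero. Handing in.

```bash
python3 -c "
from rig import ctrl
print(ctrl.finish_job())"
```

```text
the job is handed in; nothing more can be done
None
```

I zeroed the knob to within about 0.03 rad and let go of it, and handed in with the probe held still on the yellow spot, square to the pad, at about 4.4 N (plate about 10 mm down). On the way I overshot once when descending, so the gripper briefly pressed the holder and probably the probe top (about 20 N wrist force), and I had to grip the probe a second time; the result itself was not reported back.

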